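Mist a silver tag with lacquer and hold it in the curing light

ROBOT

A 6-joint arm with a two-finger parallel gripper is mounted at the origin on the work surface. World frame = base frame: x ahead of the robot, y to its left, z up, the work surface at z = 0. Lengths are in m, angles in rad, forces in N, time in s.
With the tool pointing down it reaches from about 0.4 to 0.825 m from the base axis. Payload 7 kg.
Tool frame: the origin (TCP) lies between the finger pads; the fingertips stand 11 mm ahead of it and the grasp point (between the pads) lies 8 mm behind it; x points along the fingers, z is the direction in which the jaws open and shut, and the axes are right-handed (so a half turn about x gives the same grasp; the last joint's range is limited). The gripper opens to 88 mm and grips with 3 to 60 N. Pads are 19 mm wide; open, the fingers measure 130 mm over their backs; the gripper's body (78 mm by 193 mm) begins 47 mm behind the grasp point.
Start: joints at [-0.94, 0.359, 0.012, 0, -1.224, -0.288], TCP at [0.227, -0.636, 0.238] pointing down, gripper open.
Joint ranges: [-3.07, 3.07], [-1.43, 2.12], [-1.02, 1.25], [-3.03, 1.67], [-3.05, -0], [-3.03, 3.03]. Speed limits (rad/s): [2.39, 2.39, 3.01, 3.14, 3.14, 3.14].

INTERFACE

Orientations are given as [roll, pitch, yaw] about the fixed x, y, z axes, in that order (R = Rz(yaw) Ry(pitch) Rx(roll)).
In Python, from station import arm gives the robot as it stands.
- The arm moves only by the tool jog_arm, never from a script. Its argument "motion" is a list of rows, each an object of numbers: "dx", "dy", "dz": the shift along the tool's x, y, z in m; "twist": the turn about the tool's x in degrees. In form: [{"dx": .., "dy": .., "dz": .., "twist": ..}, ...]. A call has 1 to 20 rows; each row is the pose to reach, as a shift and turn from the pose commanded when the call began, along the tool's axes at that moment; what a row does not reach only later rows make up. A row lasts 1/12 s, in which the tool goes at most 41.7 mm and 7.16 degrees, less where a joint would pass 70% of its speed; a pose out of reach is approached as far as the arm can. A call with a gripper value outside its range is refused whole. "gripper" is the finger opening in m, from 0 to 0.0876, set as the call begins (left out, the last holds). The fingers move at their own pace and stop on an object; "newtons" is the grip in N (left out, the last holds). Time passes only in rows, so rows that repeat a pose let the fingers close. It gives the time, the measured TCP pose, the force and the opening at its end, in the units of the state.
- arm.get_state(): the state, without advancing time (a new reading comes with each control period).
- arm.grab_frame(name): name is "side" or "top" or "wrist"; returns the picture (420x560x3 uint8, red, green, blue); there is no depth.
- arm.camera_model(name): a dict with "camera_matrix" (3x3 intrinsics, pixels), "eye" and "attitude" of the camera in the world. Camera axes: x right, y down, z forward; pixel columns grow to the right and rows downward; lengths in m; the calibration is good to about 2 mm. The wrist camera is an equidistant fisheye: a pixel r from the principal point sees the ray r / f radians off the axis. A picture is of the moment at which its call begins: read the wrist's pose just before it. camera_model takes no time and is no camera call; for the wrist camera it gives the pose at the moment of the call.
- arm.job_done(): hands the job in, once; it reports no verdict.
The state is a dict: "t": time; "q": joint angles; "qd": joint speeds; "joint_efforts": joint torques, N m; "eef_pos": TCP position; "ee_rot": TCP orientation; "force": force on the tool from outside, world axes, zero at the start; "moment": the same for the moment, N m; "width": finger opening in m.
Only numpy, scipy, OpenCV 4.12 (cv2) and the standard library are available. Lean on these libraries where they do the work, as an engineer would, in place of code of your own. Each camera call takes 0.05 s, during which the arm holds its last target.

TASK

A silver tag on a wooden-handled carrier hangs from the fork in front of the lacquer bottle. Press the bottle's nozzle cap right down and let it spring back up while the tag hangs there, then lift the carrier out by its handle, ease the tag down through the narrow slot in the lid of the curing box without ramming it, and finish still gripping the carrier, upright, with the tag level with the middle of the lamps and clear of the floor of the box. Leave the other things on the bench where they are.

Things in the scene. Friction and masses are not known exactly. Their poses are not given: they have to be found in the camera images.
- station: Fixed spray station: plywood board 110 (x) x 200 (y) x 12 mm carrying an amber bottle 48 mm across near its -y end (axis 62 mm from the origin), a steel fork 35 mm to +y, and an upright overspray screen, 132 mm high, at its +y edge. Origin: centre of the board's underside, on the bench.
- fork (a point): Middle of the fork, between its two flat tines at their upper face, 190 mm above the bench, straight below the handle. The tines run along the station's x, 16 mm apart; post at the -x end, open at the +x end. Lips 5 mm high at both ends keep the carrier's flange in place.
- nozzle (a joint): Sprung nozzle cap of the bottle, in metres: 0 = up, 0.007 = fully down. It moves straight down; a spring pushes it back (about 3 N to start, 8 N at the bottom).
- nozzle_top (a point): Centre of the flat top of the white nozzle cap (24 mm diameter), 126 mm above the bench when up; the bottle axis is 62 mm from the station's origin towards its -y. The cap's jet points to the hanging tag.
- handle (a point): Centre of the carrier's upright square wooden handle (22 x 22 x 54 mm; about 90 g in all). A brass flange 34 x 34 x 5 mm rests on the fork, underside 32 mm below this point; under it a flat blade, 30 mm wide along this frame's x, 6 mm thick along y, 95 mm long, hangs between the tines. z is up. Grip either pair of sides. Lifting straight up by 110 mm frees the blade.
- tag (a point): Centre of the silver tag clipped flush over the last 38 mm of the blade: 107 mm straight below the handle centre, 20 mm above the blade's lower end. Same axes as the handle.
- curebox: Fixed light-curing box, 130 (x) x 150 (y) x 85 mm high, closed all round, with amber windows in its x sides. Origin: centre of its underside, on the bench. The chamber floor is 8 mm above the bench, the lid 6 mm thick.
- slot (a point): Centre of the slot through the lid, at the lid's upper face, 85 mm above the bench: 34 mm long along the box's y, 10 mm wide along its x (2 mm clearance on every side of the blade), slightly chamfered, black frame round it. The blade goes in with its width along the box's y, either way round.
- lamp_centre (a point): Point straight below the slot, in the middle between the two violet lamps, 43 mm above the bench (35 mm above the chamber floor): the centre of the tag is held here. The flange then stands 33 mm above the lid.
- hammer: Loose hammer with a wooden handle, 240 mm long, lying on the bench: leave alone.
- burnisher: Loose screwdriver-like burnisher, 180 mm long, lying on the bench: leave alone.
- jar: Loose lidded jar, 48 mm across, 55 mm high: leave alone.
- ringcone: Loose wooden ring cone with a ring on it, 52 mm across the foot, 80 mm high: leave alone.
Mind the look-alikes: they are no part of the job. What is shaped like the part that bears handle but blue or turquoise is not meant.

How it is judged:
By the outcome, as a careful person would: the job done as asked, in the order asked, and still so for the second after the job is handed in, while the arm keeps its last pose, push and grip.
It also fails if it takes over 66 s, if anything falls off the work surface, if the arm or the gripper's body presses on something with over 40 N, if the wrist force passes 120 N, or if a joint passes its speed limit or range.

## Working session

There is one attempt and no reset: what is moved stays moved. The work goes in short steps, Python scripts to look and compute and a tool call to move; the robot and the scene stay as the last step left them, time stands still between calls to the robot, and variables do not carry over. Pictures are saved under pics/ and viewed, and the job is handed in when it is done.

Besides the shell and the picture viewer there is one more tool, called after "Call:" by a JSON object that holds its "method" and its "body", one argument or row to a line. jog_arm: Moves the arm, as the interface text tells. Its arguments: {"type":"object","properties":{"motion":{"type":"array"},"gripper":{"type":"number"},"newtons":{"type":"number"}},"required":["motion"]}

```bash
mkdir -p pics; ls; python3 - <<'E'
from station import arm
import cv2
for n in ("side","top","wrist"):
    m=arm.camera_model(n); print(n,m)
    f=arm.grab_frame(n); cv2.imwrite(f"pics/{n}0.png",f[:,:,::-1])
s=arm.get_state();print(s)
E
```

```text
pics
side {'camera_matrix': array([[489.03510801,   0.        , 288.12922061],
       [  0.        , 489.03510801, 210.67950761],
       [  0.        ,   0.        ,   1.        ]]), 'eye': array([0.13114795, 0.98518374, 0.80905115]), 'attitude': array([-2.1125534 , -0.01006368, -2.71972391])}
top {'camera_matrix': array([[472.45556314,   0.        , 274.93827092],
       [  0.        , 472.45556314, 212.41730778],
       [  0.        ,   0.        ,   1.        ]]), 'eye': array([ 0.45001789, -0.001928  ,  1.37482916]), 'attitude': array([-3.03992948,  0.0078857 , -1.54701613])}
wrist {'camera_matrix': array([[325.1922621 ,   0.        , 276.40477897],
       [  0.        , 325.1922621 , 207.75022661],
       [  0.        ,   0.        ,   1.        ]]), 'eye': array([ 0.16289487, -0.65839835,  0.38498591]), 'attitude': array([ 2.88550486e+00, -1.56221307e-03,  1.91303537e+00])}
{'t': 0.15, 'q': array([-9.39891079e-01,  3.59219681e-01,  1.12903930e-02, -2.20263779e-04,
       -1.22407699e+00, -2.88083059e-01]), 'qd': array([ 0.00144137, -0.00253747,  0.00247314,  0.00134766, -0.00101247,
       -0.00058583]), 'joint_efforts': array([-1.67910213e-03, -5.83275676e+01,  2.93287271e+01,  7.00125799e+00,
        8.74050369e-03, -1.24694984e-04]), 'eef_pos': array([ 0.22674636, -0.63542213,  0.23685499]), 'ee_rot': array([0.1185903 , 1.56956878, 2.03213384]), 'force': array([-0.63883972, -0.24951081,  0.03851787]), 'moment': array([ 0.02597372,  0.0222023 , -0.00298264]), 'width': 0.08787891647614346}
```

View pics/side0.png

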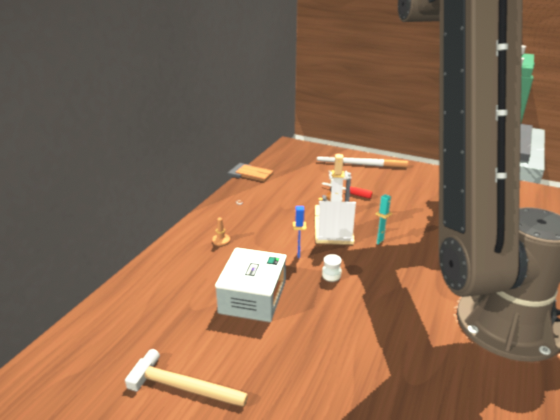

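View pics/top0.png

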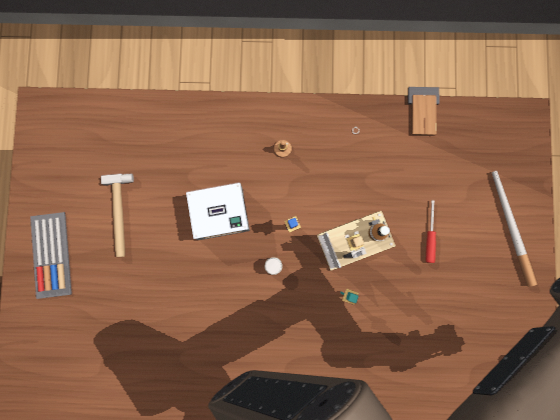

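View pics/wrist0.png

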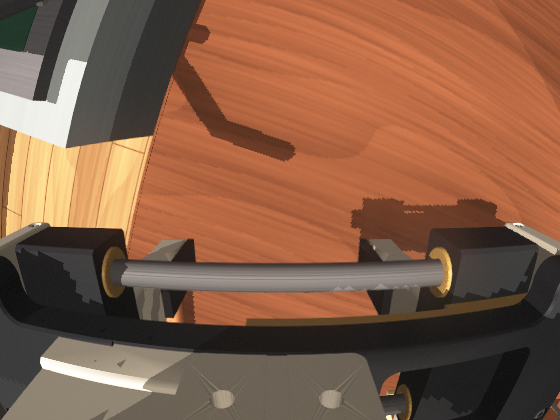

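```bash
python3 - <<'E'
import cv2
f=cv2.imread("pics/top0.png")
cv2.imwrite("pics/top0a.png",cv2.resize(f[195:310,270:420],None,fx=5,fy=5,interpolation=cv2.INTER_CUBIC))
cv2.imwrite("pics/top0b.png",cv2.resize(f[170:250,175:260],None,fx=7,fy=7,interpolation=cv2.INTER_CUBIC))
f=cv2.imread("pics/side0.png")
cv2.imwrite("pics/side0a.png",cv2.resize(f[140:265,280:410],None,fx=4.7,fy=4.7,interpolation=cv2.INTER_CUBIC))
E
```

```text
(no output)
```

View pics/top0a.png

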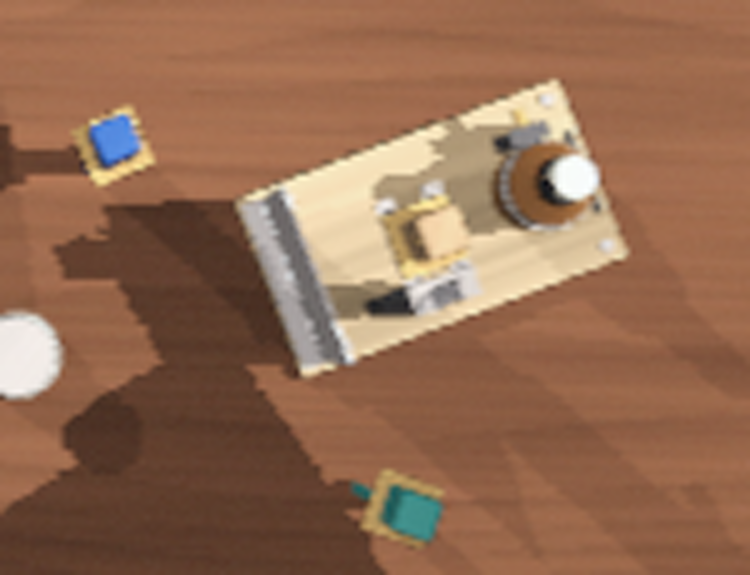

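View pics/top0b.png

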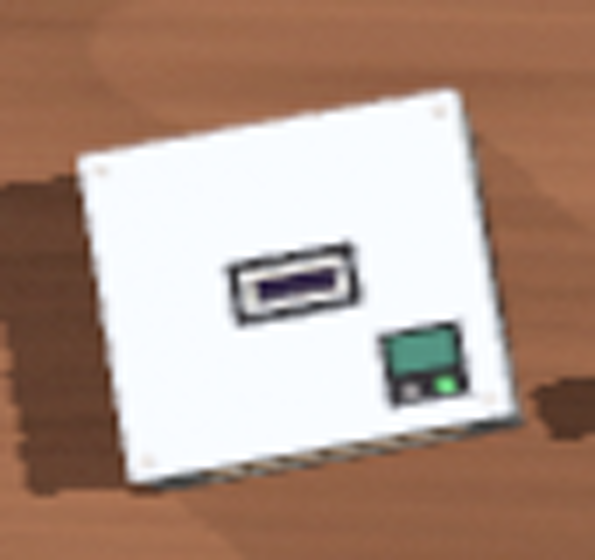

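View pics/side0a.png

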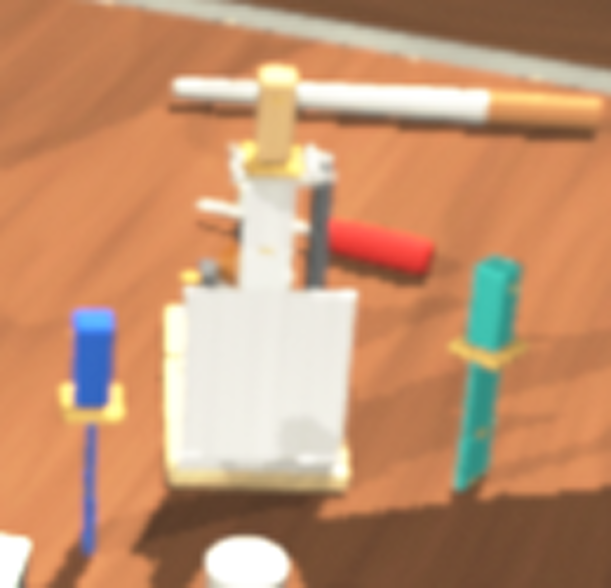

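```bash
cat > h.py <<'E'
import numpy as np
from scipy.spatial.transform import Rotation as Ro
from station import arm
def ray(m,uv):
    K=m['camera_matrix']; R=Ro.from_euler('xyz',m['attitude']).as_matrix()
    return R@np.linalg.inv(K)@np.array([uv[0],uv[1],1.])
def unp(name,uv,z,m=None):
    m=m or arm.camera_model(name); d=ray(m,uv); e=m['eye']; return e+d*(z-e[2])/d[2]
def proj(name,p,m=None):
    m=m or arm.camera_model(name); K=m['camera_matrix']; R=Ro.from_euler('xyz',m['attitude']).as_matrix()
    c=R.T@(np.asarray(p)-m['eye'])
    if name=='wrist':
        r=np.hypot(c[0],c[1]); th=np.arctan2(r,c[2]); return K[0,0]*th*c[0]/r+K[0,2],K[1,1]*th*c[1]/r+K[1,2]
    q=K@c; return q[0]/q[2],q[1]/q[2]
def wray(m,uv):
    K=m['camera_matrix']; x=uv[0]-K[0,2];y=uv[1]-K[1,2];r=np.hypot(x,y);th=r/K[0,0]
    R=Ro.from_euler('xyz',m['attitude']).as_matrix()
    return R@np.array([np.sin(th)*x/r,np.sin(th)*y/r,np.cos(th)])
def wunp(uv,z,m):
    d=wray(m,uv); e=m['eye']; return e+d*(z-e[2])/d[2]
E
python3 - <<'E'
from h import *
np.set_printoptions(precision=4,suppress=True)
P=lambda u,z,s=5,o=(270,195):unp('top',(u[0]/s+o[0]+0,u[1]/s+o[1]),z)
b=[P(u,.012) for u in [(240,203),(556,80),(628,255),(300,375)]]
for x in b: print(x)
c=sum(b)/4; ex=(b[0]+b[1]-b[2]-b[3]); ey=b[0]+b[3]-b[1]-b[2]
print('station',c,np.degrees(np.arctan2(ex[1],ex[0])),np.degrees(np.arctan2(-ey[0],ey[1])),np.linalg.norm(ex)/2,np.linalg.norm(ey)/2)
noz=P((572,177),.126); han=P((443,232),.249); print('noz',noz,'handle',han, np.linalg.norm((noz-han)[:2]), np.degrees(np.arctan2(-(han-noz)[0],(han-noz)[1])))
q=[P(u,.085,7,(175,170)) for u in [(80,157),(457,90),(517,415),(130,482)]]
for x in q: print(x)
print('box',sum(q)/4,'slot',P((296,285),.085,7,(175,170)))
ex=(q[0]+q[1]-q[2]-q[3]); ey=q[0]+q[3]-q[1]-q[2]
print(np.degrees(np.arctan2(ex[1],ex[0])),np.degrees(np.arctan2(-ey[0],ey[1])),np.linalg.norm(ex)/2,np.linalg.norm(ey)/2)
for u in [(112,140),(412,513)]: print(P(u,.17))
print('jar',P((20,355),.055))
# side check
print(proj('side',han),proj('side',noz))
E
```

```text
[ 0.5244 -0.1136  0.012 ]
[ 0.5999 -0.2954  0.012 ]
[ 0.4998 -0.3368  0.012 ]
[ 0.4268 -0.1493  0.012 ]
station [ 0.5127 -0.2238  0.012 ] 21.298633408836515 21.90693980791992 0.10616387680121081 0.19896902872235359
noz [ 0.5361 -0.2793  0.126 ] handle [ 0.5    -0.1908  0.249 ] 0.0955903880273638 22.180858190563768
[0.6312 0.2569 0.085 ]
[0.6612 0.1091 0.085 ]
[0.5333 0.0816 0.085 ]
[0.5036 0.2319 0.085 ]
box [0.5823 0.1699 0.085 ] slot [0.5824 0.1699 0.085 ]
11.612679584996922 11.331184805826917 0.13039002365221475 0.15206794851222455
[ 0.5465 -0.0348  0.17  ]
[ 0.3619 -0.1893  0.17  ]
jar [0.4348 0.0107 0.055 ]
(np.float64(339.07387876566406), np.float64(155.85711407457026)) (np.float64(334.7707108380236), np.float64(179.73668688036406))
```

```bash
cat >> h.py <<'E'
np.set_printoptions(precision=4,suppress=True)
def tool(s=None):
    s=s or arm.get_state(); return np.array(s['eef_pos']),Ro.from_euler('xyz',s['ee_rot']).as_matrix()
def go(target):
    p,R=tool(); print('shift',R.T@(np.array(target)-p),'jawyaw',np.degrees(np.arctan2(R[1,2],R[0,2])),'toolx',R[:,0])
E
python3 - <<'E'
from h import *
p,R=tool(); print(R)
m=arm.camera_model('wrist'); print('cam in tool',R.T@(m['eye']-p)); print('tcp px',proj('wrist',p),proj('wrist',p+R[:,0]*.011))
Rc=Ro.from_euler('xyz',m['attitude']).as_matrix(); print(R.T@Rc)
go([.536,-.280,.20])
E
```

```text
[[-0.0005 -0.9418 -0.3361]
 [ 0.0011 -0.3361  0.9418]
 [-1.      0.0001  0.0012]]
cam in tool [-0.1482  0.0679 -0.    ]
tcp px (np.float64(276.5081687662071), np.float64(264.06679265704133)) (np.float64(276.4994666891735), np.float64(255.4624622623312))
[[-0.0001 -0.2534  0.9673]
 [-0.0005 -0.9673 -0.2534]
 [ 1.     -0.0005 -0.    ]]
shift [ 0.0371 -0.4107  0.2308] jawyaw 109.63796378816878 toolx [-0.0005  0.0011 -1.    ]
```

Call:
{"method": "jog_arm", "body": {
  "motion": [
    {"dx": -0.06,"dy": -0.41,"dz": 0.231,"twist": -92},
    {"dx": -0.06,"dy": -0.41,"dz": 0.231,"twist": -92},
    {"dx": -0.06,"dy": -0.41,"dz": 0.231,"twist": -92},
    {"dx": -0.06,"dy": -0.41,"dz": 0.231,"twist": -92},
    {"dx": -0.06,"dy": -0.41,"dz": 0.231,"twist": -92},
    {"dx": -0.06,"dy": -0.41,"dz": 0.231,"twist": -92},
    {"dx": -0.06,"dy": -0.41,"dz": 0.231,"twist": -92},
    {"dx": -0.06,"dy": -0.41,"dz": 0.231,"twist": -92},
    {"dx": -0.06,"dy": -0.41,"dz": 0.231,"twist": -92},
    {"dx": -0.06,"dy": -0.41,"dz": 0.231,"twist": -92},
    {"dx": -0.06,"dy": -0.41,"dz": 0.231,"twist": -92},
    {"dx": -0.06,"dy": -0.41,"dz": 0.231,"twist": -92},
    {"dx": -0.06,"dy": -0.41,"dz": 0.231,"twist": -92},
    {"dx": -0.06,"dy": -0.41,"dz": 0.231,"twist": -92},
    {"dx": -0.06,"dy": -0.41,"dz": 0.231,"twist": -92},
    {"dx": -0.06,"dy": -0.41,"dz": 0.231,"twist": -92}
  ],
  "gripper": 0.0,
  "newtons": 20
}}

```text
t: 1.48
eef_pos: [0.5349, -0.2807, 0.2973]
ee_rot: [-0.643, 1.57, 2.872]
force: [-0.2, -0.3, -0.5]
width: 0.0004
```

```bash
python3 - <<'E'
from h import *
import cv2
go([.536,-.280,.20]); s=arm.get_state(); print(s)
m=arm.camera_model('wrist'); np.save('w1.npy',m,allow_pickle=True)
f=arm.grab_frame('wrist'); cv2.imwrite("pics/w1.png",f[:,:,::-1])
print(proj('wrist',[.536,-.28,.126],m),proj('wrist',[.5,-.191,.249],m))
E
```

```text
shift [ 0.0973 -0.0002 -0.0013] jawyaw -158.59790742293885 toolx [-0.0005  0.0001 -1.    ]
{'t': 1.4833, 'q': array([-0.1602,  0.2109, -0.0569, -0.0001, -1.3035,  0.5337]), 'qd': array([-0.01  , -0.0029,  0.0001,  0.0008,  0.0015,  0.0098]), 'joint_efforts': array([  0.5408, -47.2085,  30.1895,   7.1267,   0.0799,   0.0591]), 'eef_pos': array([ 0.5349, -0.2807,  0.2973]), 'ee_rot': array([-0.6433,  1.5703,  2.8718]), 'force': array([-0.2012, -0.3097, -0.4529]), 'moment': array([-0.0144,  0.0809,  0.0307]), 'width': 0.00036920874762513123}
(np.float64(275.12279093108407), np.float64(192.7538063689288)) (np.float64(276.2171484916563), np.float64(350.68482091048054))
```

View pics/w1.png

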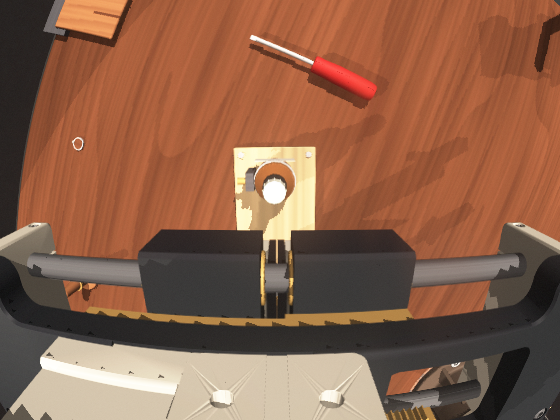

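Call:
{"method": "jog_arm", "body": {
  "motion": [
    {"dx": 0.04,"dz": -0.001},
    {"dx": 0.08,"dz": -0.001},
    {"dx": 0.12,"dz": -0.001},
    {"dx": 0.145,"dz": -0.001},
    {"dx": 0.155,"dz": -0.001},
    {"dx": 0.157,"dz": -0.001},
    {"dx": 0.157,"dz": -0.001},
    {"dx": 0.157,"dz": -0.001}
  ]
}}

```text
invalid input
```

```bash
python3 - <<'E'
from h import *
import cv2
go([.536,-.281,.13]); print(arm.get_state()['force'])
f=arm.grab_frame('wrist'); cv2.imwrite("pics/w2.png",cv2.resize(f[100:300,150:400,::-1],None,fx=3,fy=3))
f=arm.grab_frame('top'); cv2.imwrite("pics/t2.png",cv2.resize(f[195:310,270:420,::-1],None,fx=5,fy=5))
E
```

```text
shift [ 0.1674  0.0006 -0.0011] jawyaw -158.5844115416391 toolx [-0.0003  0.0001 -1.    ]
[-0.1907  0.0897  0.1597]
```

View pics/w2.png

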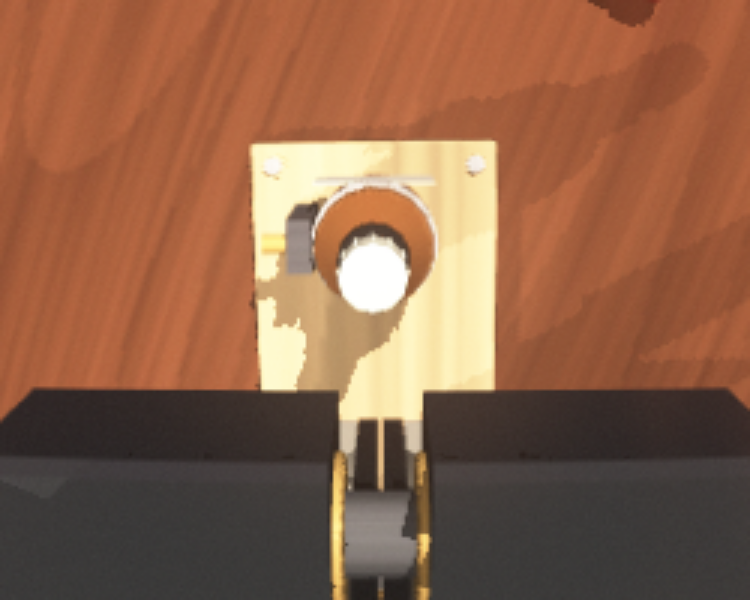

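View pics/t2.png

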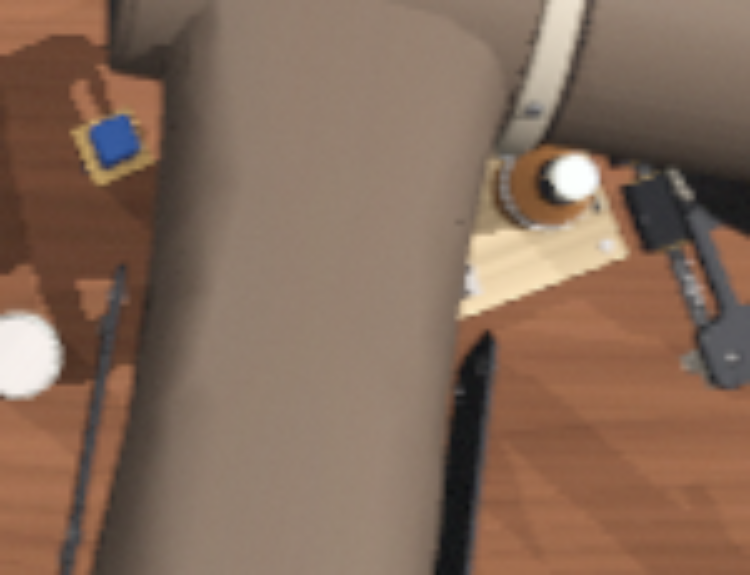

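Call:
{"method": "jog_arm", "body": {
  "motion": [
    {"dx": 0.04,"dy": 0,"dz": -0.001,"twist": 0},
    {"dx": 0.08,"dy": 0,"dz": -0.001,"twist": 0},
    {"dx": 0.12,"dy": 0,"dz": -0.001,"twist": 0},
    {"dx": 0.145,"dy": 0,"dz": -0.001,"twist": 0},
    {"dx": 0.155,"dy": 0,"dz": -0.001,"twist": 0},
    {"dx": 0.157,"dy": 0,"dz": -0.001,"twist": 0},
    {"dx": 0.157,"dy": 0,"dz": -0.001,"twist": 0},
    {"dx": 0.157,"dy": 0,"dz": -0.001,"twist": 0}
  ]
}}

```text
t: 2.3
eef_pos: [0.5376, -0.2806, 0.1426]
ee_rot: [2.4, 1.568, -0.364]
force: [-0.1, 0.3, 0.1]
width: 0.0006
```

```bash
python3 - <<'E'
from h import *
import cv2
go([.536,-.281,.13]); print(arm.get_state()['force'])
f=arm.grab_frame('wrist'); cv2.imwrite("pics/w3.png",cv2.resize(f[150:350,150:400,::-1],None,fx=3,fy=3))
f=arm.grab_frame('side'); cv2.imwrite("pics/s3.png",cv2.resize(f[100:265,260:430,::-1],None,fx=3.6,fy=3.6))
E
```

```text
shift [ 0.0126 -0.0002  0.0016] jawyaw -158.37147176696448 toolx [ 0.0029 -0.0011 -1.    ]
[-0.0539  0.3162  0.0554]
```

View pics/w3.png

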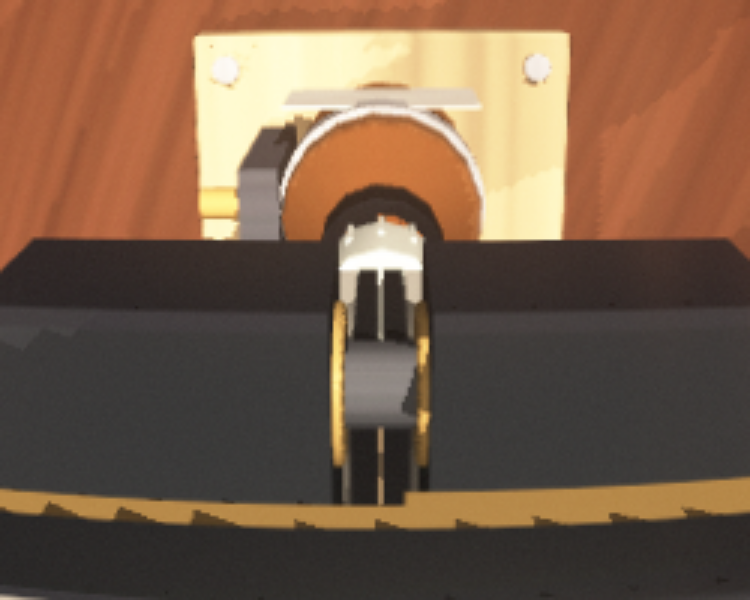

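View pics/s3.png

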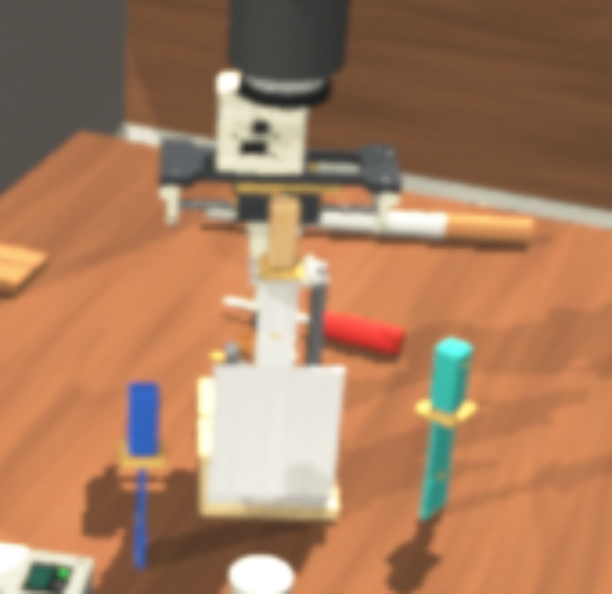

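Call:
{"method": "jog_arm", "body": {
  "motion": [
    {"dx": 0.004,"dy": 0,"dz": 0.0015,"twist": 0},
    {"dx": 0.006,"dy": 0,"dz": 0.0015,"twist": 0},
    {"dx": 0.008,"dy": 0,"dz": 0.0015,"twist": 0},
    {"dx": 0.01,"dy": 0,"dz": 0.0015,"twist": 0},
    {"dx": 0.012,"dy": 0,"dz": 0.0015,"twist": 0},
    {"dx": 0.012,"dy": 0,"dz": 0.0015,"twist": 0},
    {"dx": 0.012,"dy": 0,"dz": 0.0015,"twist": 0}
  ]
}}

```text
t: 2.98
eef_pos: [0.5357, -0.2808, 0.1303]
ee_rot: [2.264, 1.569, -0.5]
force: [-1.1, 1.4, 11.8]
width: 0.0006
```

Call:
{"method": "jog_arm", "body": {
  "motion": [
    {"dx": 0.001,"dy": 0,"dz": 0,"twist": 0},
    {"dx": 0.001,"dy": 0,"dz": 0,"twist": 0},
    {"dx": 0.001,"dy": 0,"dz": 0,"twist": 0}
  ]
}}

```text
t: 3.23
eef_pos: [0.5357, -0.2809, 0.1302]
ee_rot: [2.242, 1.568, -0.521]
force: [-3.5, 2.7, 16.6]
width: 0.0003
```

```bash
python3 - <<'E'
from h import *
import cv2
go([.536,-.281,.13]); print(arm.get_state()['force'])
f=arm.grab_frame('side'); cv2.imwrite("pics/s4.png",cv2.resize(f[100:265,260:430,::-1],None,fx=3.6,fy=3.6))
E
```

```text
shift [ 0.0002  0.0002 -0.0002] jawyaw -158.30275153346753 toolx [ 0.0025 -0.0014 -1.    ]
[-3.4626  2.7277 16.623 ]
```

Call:
{"method": "jog_arm", "body": {
  "motion": [
    {"dx": -0.005,"dy": 0,"dz": 0,"twist": 0},
    {"dx": -0.015,"dy": 0,"dz": 0,"twist": 0},
    {"dx": -0.04,"dy": 0,"dz": 0,"twist": 0},
    {"dx": -0.08,"dy": 0,"dz": 0,"twist": 0},
    {"dx": -0.12,"dy": 0,"dz": 0,"twist": 0},
    {"dx": -0.16,"dy": 0,"dz": 0,"twist": 0},
    {"dx": -0.19,"dy": 0,"dz": 0,"twist": 0},
    {"dx": -0.19,"dy": 0,"dz": 0,"twist": 0}
  ],
  "gripper": 0.06
}}

```text
t: 3.95
eef_pos: [0.5369, -0.2817, 0.3255]
ee_rot: [2.382, 1.56, -0.382]
force: [0.7, -0.1, 1.2]
width: 0.0483
```

```bash
python3 - <<'E'
from h import *
import cv2
go([.500,-.191,.32]); print(arm.get_state()['force'])
m=arm.camera_model('wrist')
f=arm.grab_frame('wrist'); cv2.imwrite("pics/w5.png",f[:,:,::-1])
print(proj('wrist',[.536,-.28,.126],m),proj('wrist',[.5,-.191,.249],m))
E
```

```text
shift [ 0.0048 -0.098   0.0008] jawyaw -158.32910990676163 toolx [ 0.0099 -0.004  -0.9999]
[ 0.7344 -0.1468  1.1955]
(np.float64(278.0616583710071), np.float64(190.24281925876477)) (np.float64(278.194915212116), np.float64(332.21934975342333))
```

View pics/w5.png

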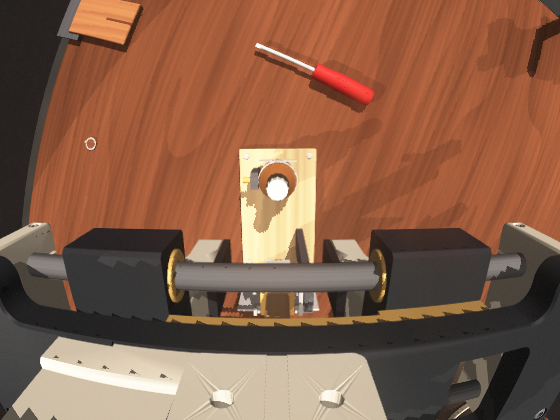

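Call:
{"method": "jog_arm", "body": {
  "motion": [
    {"dx": 0,"dy": -0.098,"dz": 0.001,"twist": 90},
    {"dx": 0,"dy": -0.098,"dz": 0.001,"twist": 90},
    {"dx": 0,"dy": -0.098,"dz": 0.001,"twist": 90},
    {"dx": 0,"dy": -0.098,"dz": 0.001,"twist": 90},
    {"dx": 0,"dy": -0.098,"dz": 0.001,"twist": 90},
    {"dx": 0,"dy": -0.098,"dz": 0.001,"twist": 90},
    {"dx": 0,"dy": -0.098,"dz": 0.001,"twist": 90},
    {"dx": 0,"dy": -0.098,"dz": 0.001,"twist": 90},
    {"dx": 0,"dy": -0.098,"dz": 0.001,"twist": 90},
    {"dx": 0,"dy": -0.098,"dz": 0.001,"twist": 90},
    {"dx": 0,"dy": -0.098,"dz": 0.001,"twist": 90},
    {"dx": 0,"dy": -0.098,"dz": 0.001,"twist": 90},
    {"dx": 0,"dy": -0.098,"dz": 0.001,"twist": 90},
    {"dx": 0,"dy": -0.098,"dz": 0.001,"twist": 90},
    {"dx": 0,"dy": -0.098,"dz": 0.001,"twist": 90},
    {"dx": 0,"dy": -0.098,"dz": 0.001,"twist": 90}
  ]
}}

```text
t: 5.33
eef_pos: [0.4975, -0.1897, 0.317]
ee_rot: [0.966, 1.57, 2.917]
force: [-0.2, -0.8, -0.2]
width: 0.0602
```

```bash
python3 - <<'E'
from h import *
import cv2
go([.500,-.191,.214]); print(arm.get_state()['force'])
m=arm.camera_model('wrist')
f=arm.grab_frame('wrist'); cv2.imwrite("pics/w6.png",cv2.resize(f[100:350,130:430,::-1],None,fx=2.6,fy=2.4*2.6/2.6))
print(proj('wrist',[.536,-.28,.126],m),proj('wrist',[.5,-.191,.249],m))
f=arm.grab_frame('top'); cv2.imwrite("pics/t6.png",cv2.resize(f[195:310,270:420,::-1],None,fx=5,fy=5))
E
```

```text
shift [ 0.103  -0.0019 -0.0022] jawyaw 111.808742924988 toolx [-0.001   0.0002 -1.    ]
[-0.1716 -0.8057 -0.2147]
(np.float64(186.57400405114646), np.float64(191.28742053561575)) (np.float64(273.43346358785675), np.float64(225.8894625616673))
```

View pics/w6.png

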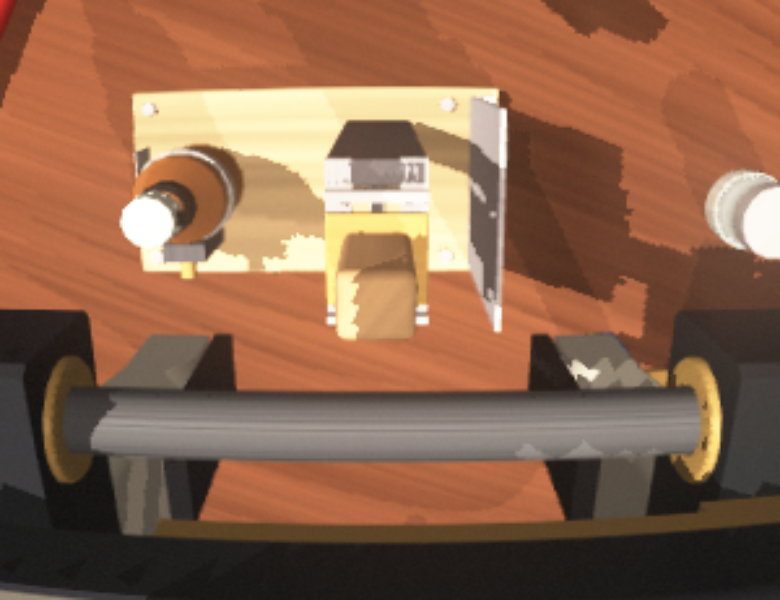

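View pics/t6.png

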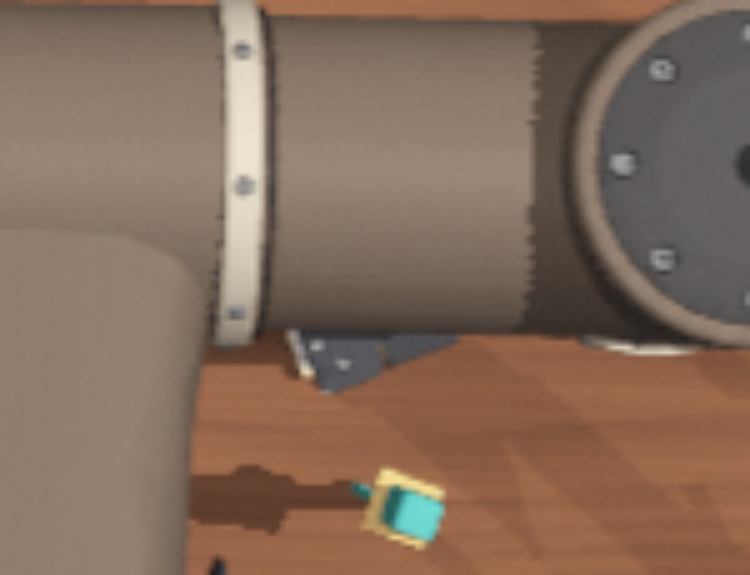

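Call:
{"method": "jog_arm", "body": {
  "motion": [
    {"dx": 0.02,"dy": -0.002,"dz": -0.0015,"twist": 0},
    {"dx": 0.045,"dy": -0.002,"dz": -0.0015,"twist": 0},
    {"dx": 0.07,"dy": -0.002,"dz": -0.0015,"twist": 0},
    {"dx": 0.09,"dy": -0.002,"dz": -0.0015,"twist": 0},
    {"dx": 0.098,"dy": -0.002,"dz": -0.0015,"twist": 0},
    {"dx": 0.101,"dy": -0.002,"dz": -0.0015,"twist": 0},
    {"dx": 0.101,"dy": -0.002,"dz": -0.0015,"twist": 0},
    {"dx": 0.101,"dy": -0.002,"dz": -0.0015,"twist": 0},
    {"dx": 0.101,"dy": -0.002,"dz": -0.0015,"twist": 0},
    {"dx": 0.101,"dy": -0.002,"dz": -0.0015,"twist": 0},
    {"dx": 0.101,"dy": -0.002,"dz": -0.0015,"twist": 0}
  ]
}}

```text
t: 6.35
eef_pos: [0.5006, -0.1905, 0.2174]
ee_rot: [-1.99, 1.569, -0.042]
force: [0.6, -0.1, 0.1]
width: 0.0598
```

```bash
python3 - <<'E'
from h import *
import cv2
go([.4997,-.1904,.216]); print(arm.get_state()['force'])
m=arm.camera_model('wrist')
f=arm.grab_frame('wrist'); cv2.imwrite("pics/w7.png",cv2.resize(f[100:350,130:430,::-1],None,fx=2.6,fy=2.4*2.6/2.6))
print(proj('wrist',[.4997,-.1904,.249],m))
E
```

```text
shift [0.0014 0.0008 0.0004] jawyaw 111.64647933190976 toolx [ 0.0015 -0.0001 -1.    ]
[ 0.5625 -0.1118  0.0559]
(np.float64(277.5834467537343), np.float64(294.1487847717473))
```

View pics/w7.png

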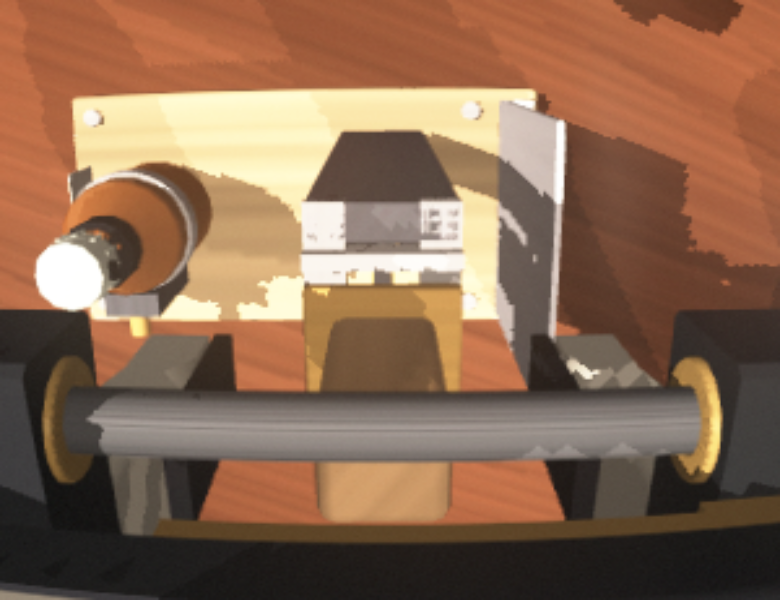

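Call:
{"method": "jog_arm", "body": {
  "motion": [
    {"dx": 0.001,"dy": 0,"dz": 0,"twist": 0},
    {"dx": 0.001,"dy": 0,"dz": 0,"twist": 0},
    {"dx": 0.001,"dy": 0,"dz": 0,"twist": 0},
    {"dx": 0.001,"dy": 0,"dz": 0,"twist": 0},
    {"dx": 0.001,"dy": 0,"dz": 0,"twist": 0},
    {"dx": 0.001,"dy": 0,"dz": 0,"twist": 0},
    {"dx": 0.001,"dy": 0,"dz": 0,"twist": 0},
    {"dx": 0.001,"dy": 0,"dz": 0,"twist": 0},
    {"dx": 0.001,"dy": 0,"dz": 0,"twist": 0},
    {"dx": 0.001,"dy": 0,"dz": 0,"twist": 0}
  ],
  "gripper": 0.0,
  "newtons": 30
}}

```text
t: 7.23
eef_pos: [0.5003, -0.1904, 0.2156]
ee_rot: [-0.95, 1.571, 0.998]
force: [1.0, -0.1, 0.5]
width: 0.0219
```

```bash
python3 - <<'E'
from h import *
go([.4997,-.1904,.216]); print(arm.get_state()['force'],arm.get_state()['moment'])
E
```

```text
shift [-0.0004  0.0005  0.0002] jawyaw 111.6392850174788 toolx [ 0.  0. -1.]
[ 0.9627 -0.1332  0.5434] [-0.0013 -0.011  -0.0247]
```

Call:
{"method": "jog_arm", "body": {
  "motion": [
    {"dx": -0.003,"dy": 0,"dz": 0,"twist": 0},
    {"dx": -0.008,"dy": 0,"dz": 0,"twist": 0},
    {"dx": -0.018,"dy": 0,"dz": 0,"twist": 0},
    {"dx": -0.03,"dy": 0,"dz": 0,"twist": 0},
    {"dx": -0.045,"dy": 0,"dz": 0,"twist": 0},
    {"dx": -0.06,"dy": 0,"dz": 0,"twist": 0},
    {"dx": -0.075,"dy": 0,"dz": 0,"twist": 0},
    {"dx": -0.09,"dy": 0,"dz": 0,"twist": 0},
    {"dx": -0.105,"dy": 0,"dz": 0,"twist": 0},
    {"dx": -0.12,"dy": 0,"dz": 0,"twist": 0},
    {"dx": -0.135,"dy": 0,"dz": 0,"twist": 0},
    {"dx": -0.148,"dy": 0,"dz": 0,"twist": 0},
    {"dx": -0.156,"dy": 0,"dz": 0,"twist": 0},
    {"dx": -0.16,"dy": 0,"dz": 0,"twist": 0},
    {"dx": -0.16,"dy": 0,"dz": 0,"twist": 0},
    {"dx": -0.16,"dy": 0,"dz": 0,"twist": 0}
  ]
}}

```text
t: 8.57
eef_pos: [0.5001, -0.1903, 0.3752]
ee_rot: [0.366, 1.57, 2.315]
force: [0.3, 1.1, -0.7]
width: 0.0219
```

```bash
python3 - <<'E'
from h import *
import cv2
go([.5823,.1699,.3756]); print(arm.get_state()['force'],arm.get_state()['moment'])
f=arm.grab_frame('side'); cv2.imwrite("pics/s8.png",f[:,:,::-1])
E
```

```text
shift [-0.0003 -0.2093  0.3045] jawyaw 111.64051758808496 toolx [-0.0003  0.0004 -1.    ]
[ 0.3291  1.1192 -0.7336] [0.044  0.0186 0.0036]
```

View pics/s8.png

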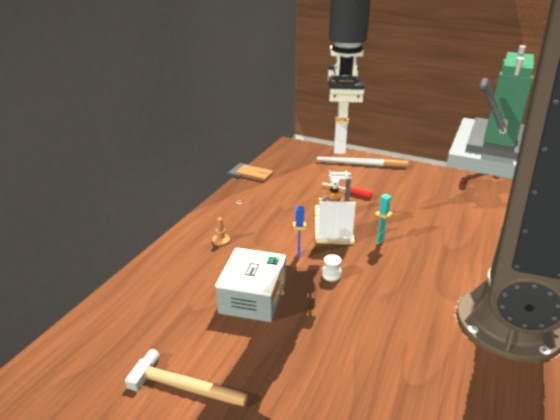

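Call:
{"method": "jog_arm", "body": {
  "motion": [
    {"dx": 0,"dy": -0.005,"dz": 0.007,"twist": -2},
    {"dx": 0,"dy": -0.014,"dz": 0.02,"twist": -5},
    {"dx": 0,"dy": -0.027,"dz": 0.04,"twist": -10},
    {"dx": 0,"dy": -0.043,"dz": 0.063,"twist": -16},
    {"dx": 0,"dy": -0.06,"dz": 0.087,"twist": -22},
    {"dx": 0,"dy": -0.077,"dz": 0.112,"twist": -28.5},
    {"dx": 0,"dy": -0.095,"dz": 0.138,"twist": -35},
    {"dx": 0,"dy": -0.113,"dz": 0.164,"twist": -41.5},
    {"dx": 0,"dy": -0.13,"dz": 0.19,"twist": -48},
    {"dx": 0,"dy": -0.148,"dz": 0.215,"twist": -54.5},
    {"dx": 0,"dy": -0.164,"dz": 0.239,"twist": -61},
    {"dx": 0,"dy": -0.179,"dz": 0.261,"twist": -67},
    {"dx": 0,"dy": -0.192,"dz": 0.279,"twist": -72.5},
    {"dx": 0,"dy": -0.201,"dz": 0.292,"twist": -76.5},
    {"dx": 0,"dy": -0.207,"dz": 0.301,"twist": -79},
    {"dx": 0,"dy": -0.2093,"dz": 0.3045,"twist": -79.8},
    {"dx": 0,"dy": -0.2093,"dz": 0.3045,"twist": -79.8},
    {"dx": 0,"dy": -0.2093,"dz": 0.3045,"twist": -79.8},
    {"dx": 0,"dy": -0.2093,"dz": 0.3045,"twist": -79.8}
  ]
}}

```text
t: 10.2
eef_pos: [0.5823, 0.1692, 0.3756]
ee_rot: [0.861, 1.571, -2.082]
force: [0.5, 0.2, -0.8]
width: 0.0218
```

```bash
python3 - <<'E'
from h import *
import cv2
go([.5823,.1699,.255]); print(arm.get_state()['force'],arm.get_state()['moment'])
m=arm.camera_model('wrist')
f=arm.grab_frame('wrist'); cv2.imwrite("pics/w9.png",f[:,:,::-1])
f=arm.grab_frame('side'); cv2.imwrite("pics/s9.png",f[:,:,::-1])
print(proj('wrist',[.5823,.1699,.085],m),proj('side',[.5823,.1699,.085]))
E
```

```text
shift [ 0.1206 -0.0007 -0.0002] jawyaw -168.63093117820063 toolx [-0.0001 -0.0002 -1.    ]
[ 0.5086  0.2038 -0.833 ] [-0.0054  0.0985 -0.0113]
(np.float64(276.31285535110794), np.float64(174.93000844155955)) (np.float64(252.53497497538092), np.float64(269.63810227321045))
```

View pics/w9.png

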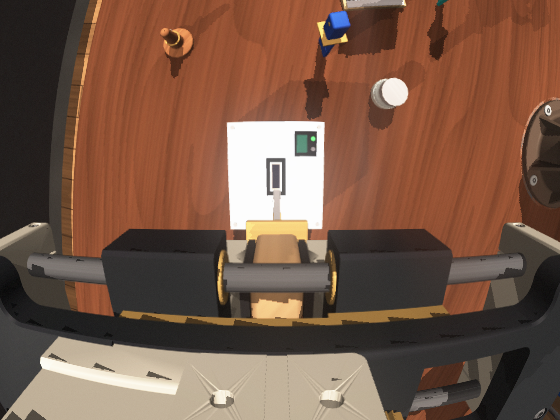

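View pics/s9.png

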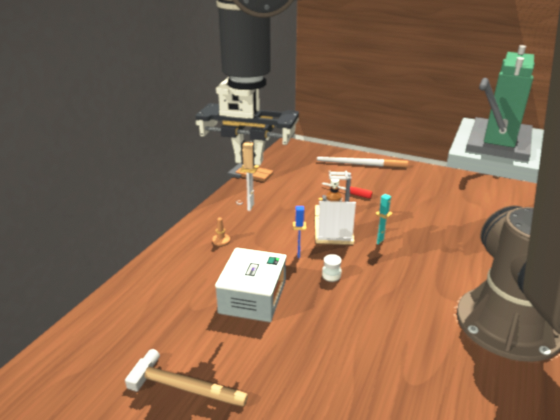

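Call:
{"method": "jog_arm", "body": {
  "motion": [
    {"dx": 0.005,"dy": -0.0005,"dz": 0,"twist": 0},
    {"dx": 0.015,"dy": -0.0005,"dz": 0,"twist": 0},
    {"dx": 0.03,"dy": -0.0005,"dz": 0,"twist": 0},
    {"dx": 0.05,"dy": -0.0005,"dz": 0,"twist": 0},
    {"dx": 0.07,"dy": -0.0005,"dz": 0,"twist": 0},
    {"dx": 0.09,"dy": -0.0005,"dz": 0,"twist": 0},
    {"dx": 0.11,"dy": -0.0005,"dz": 0,"twist": 0},
    {"dx": 0.127,"dy": -0.0005,"dz": 0,"twist": 0},
    {"dx": 0.14,"dy": -0.0005,"dz": 0,"twist": 0},
    {"dx": 0.149,"dy": -0.0005,"dz": 0,"twist": 0},
    {"dx": 0.154,"dy": -0.0005,"dz": 0,"twist": 0},
    {"dx": 0.156,"dy": -0.0005,"dz": 0,"twist": 0},
    {"dx": 0.156,"dy": -0.0005,"dz": 0,"twist": 0},
    {"dx": 0.156,"dy": -0.0005,"dz": 0,"twist": 0},
    {"dx": 0.156,"dy": -0.0005,"dz": 0,"twist": 0}
  ]
}}

```text
t: 11.55
eef_pos: [0.5828, 0.1704, 0.2204]
ee_rot: [-2.86, 1.569, 0.482]
force: [1.0, -0.2, -1.1]
width: 0.0218
```

```bash
python3 - <<'E'
from h import *
import cv2
go([.5823,.1699,.1556]); p,R=tool(); print(p,arm.get_state()['force'],arm.get_state()['moment'])
m=arm.camera_model('wrist')
f=arm.grab_frame('wrist'); cv2.imwrite("pics/w10.png",cv2.resize(f[80:240,200:360,::-1],None,fx=3.7,fy=3.7,interpolation=cv2.INTER_CUBIC))
f=arm.grab_frame('side'); cv2.imwrite("pics/s10.png",cv2.resize(f[190:310,200:320,::-1],None,fx=4.9,fy=4.9,interpolation=cv2.INTER_CUBIC))
f=arm.grab_frame('top'); cv2.imwrite("pics/t10.png",f[:,:,::-1])
h=p-R[:,0]*.0064
a=np.radians(11.4); ex=np.array([np.cos(a),np.sin(a),0]); ey=np.array([-ex[1],ex[0],0])
for n,o,sc in(('wrist',(200,80),3.7),('side',(200,190),4.9)):
  for lab,q in [('slot',[.5823,.1699,.085])]+[(f'slot{s}',np.array([.5823,.1699,.085])+s*.017*ey) for s in(-1,1)]+[(f'b{s}{t}',h+R[:,0]*.127+s*.015*ey+t*.003*ex) for s in(-1,1) for t in (-1,1)]:
    u=proj(n,q); print(n,lab,(u[0]-o[0])*sc,(u[1]-o[1])*sc)
E
```

```text
shift [0.0648 0.0005 0.0007] jawyaw -168.55667006708634 toolx [ 0.0013  0.0007 -1.    ]
[0.5828 0.1704 0.2204] [ 1.0371 -0.2319 -1.133 ] [ 0.0477  0.115  -0.0454]
wrist slot 285.28597050582323 445.6688763879614
wrist slot-1 285.34048222775243 376.5214708529435
wrist slot1 285.22748566792717 512.9720994936044
wrist b-1-1 295.1527374937416 398.7628136593917
wrist b-11 268.7660640976663 398.75127488401665
wrist b1-1 294.7851479863414 524.9509921313141
wrist b11 269.09789022316187 524.9364587396218
side slot 257.4213773793665 390.22670113873124
side slot-1 267.13263029233696 369.4968777483992
side slot1 247.4707697911471 411.4674555273632
side b-1-1 269.3039887076482 348.9173583931254
side b-11 257.51086267476467 347.1846774419827
side b1-1 251.90002101403843 385.7193889321904
side b11 239.86591304462192 383.9134001820519
```

View pics/w10.png

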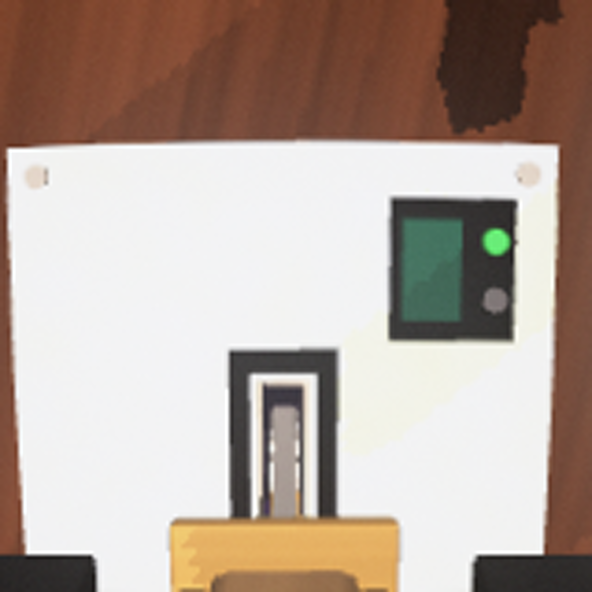

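View pics/s10.png

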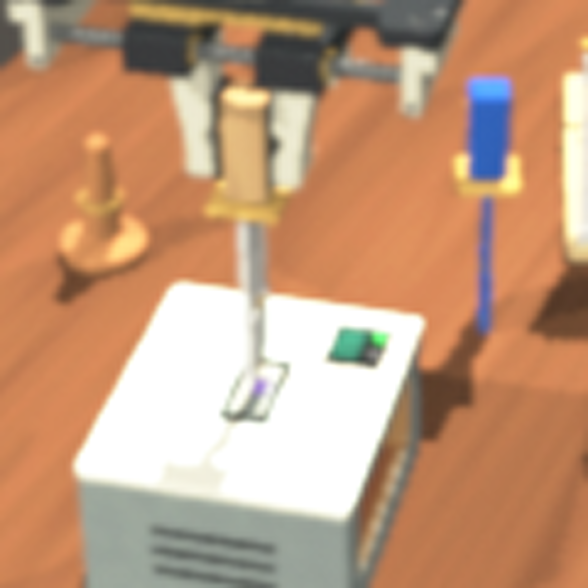

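```bash
python3 - <<'E'
from h import *
import cv2
p,R=tool(); print(p,R[:,0])
f=arm.grab_frame('wrist'); cv2.imwrite("pics/w11.png",cv2.resize(f[165:235,240:320,::-1],None,fx=8,fy=8,interpolation=cv2.INTER_CUBIC))
f=arm.grab_frame('side'); cv2.imwrite("pics/s11.png",cv2.resize(f[205:285,230:280,::-1],None,fx=7.5,fy=7.5,interpolation=cv2.INTER_CUBIC))
h=p-R[:,0]*.0064
a=np.radians(11.4); ex=np.array([np.cos(a),np.sin(a),0]); ey=np.array([-ex[1],ex[0],0])
for n,o,sc in(('wrist',(240,165),8),('side',(230,205),7.5)):
  for lab,q in [('top',h+[0,0,.027]),('flangeund',h+R[:,0]*.032)]+[(f'b{s}',h+R[:,0]*.127+s*.015*ey) for s in(-1,1)]+[(f'slot{s}',np.array([.5823,.1699,.085])+s*.017*ey) for s in(-1,0,1)]:
    u=proj(n,q); print(n,lab,(u[0]-o[0])*sc,(u[1]-o[1])*sc)
E
```

```text
[0.5826 0.1704 0.2202] [ 0.0009  0.0006 -1.    ]
wrist top 290.6485085948998 1068.7960891189828
wrist flangeund 290.7713112340721 646.6793018947917
wrist b-1 290.47846295282716 182.26982474784495
wrist b1 290.421010633032 455.10768574931217
wrist slot-1 295.3268677866149 134.96761041936725
wrist slot0 295.2316898894592 284.5873334471121
wrist slot1 295.1306774873142 430.2095812268558
side top 151.64373566146048 31.02533199099952
side flangeund 157.34914341095447 198.1162944695076
side b-1 179.01270020139515 420.93021427630674
side b1 152.21054080584707 477.21322224895545
side slot-1 183.8764749372504 453.056445533264
side slot0 169.0123123153569 484.78576704907834
side slot1 153.78179049665368 517.2971258071885
```

View pics/w11.png

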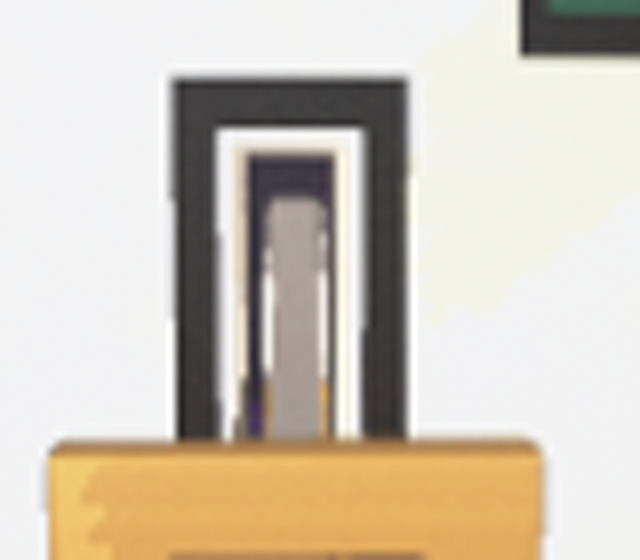

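View pics/s11.png

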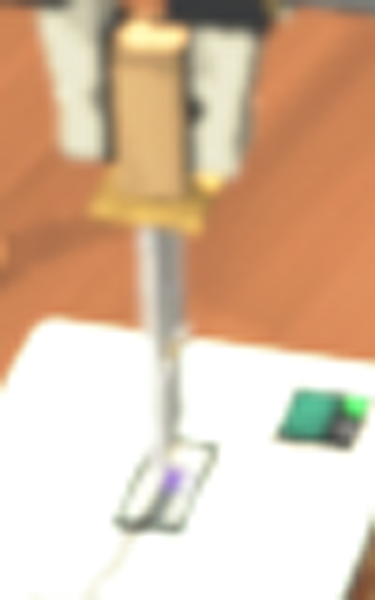

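Call:
{"method": "jog_arm", "body": {
  "motion": [
    {"dx": 0,"dy": 0,"dz": -0.0006,"twist": 0},
    {"dx": 0.003,"dy": 0,"dz": -0.0006,"twist": 0},
    {"dx": 0.006,"dy": 0,"dz": -0.0006,"twist": 0},
    {"dx": 0.009,"dy": 0,"dz": -0.0006,"twist": 0},
    {"dx": 0.011,"dy": 0,"dz": -0.0006,"twist": 0},
    {"dx": 0.013,"dy": 0,"dz": -0.0006,"twist": 0},
    {"dx": 0.015,"dy": 0,"dz": -0.0006,"twist": 0},
    {"dx": 0.017,"dy": 0,"dz": -0.0006,"twist": 0},
    {"dx": 0.019,"dy": 0,"dz": -0.0006,"twist": 0},
    {"dx": 0.021,"dy": 0,"dz": -0.0006,"twist": 0},
    {"dx": 0.021,"dy": 0,"dz": -0.0006,"twist": 0},
    {"dx": 0.021,"dy": 0,"dz": -0.0006,"twist": 0}
  ]
}}

```text
t: 12.8
eef_pos: [0.5829, 0.1704, 0.1985]
ee_rot: [0.461, 1.571, -2.481]
force: [-0.3, -0.1, -1.3]
width: 0.022
```

```bash
python3 - <<'E'
from h import *
import cv2
go([.5824,.1703,.1436]); s=arm.get_state(); print(s['eef_pos'],s['force'],s['moment'])
f=arm.grab_frame('wrist'); cv2.imwrite("pics/w12.png",cv2.resize(f[165:235,240:320,::-1],None,fx=8,fy=8,interpolation=cv2.INTER_CUBIC))
E
```

```text
shift [ 0.0549 -0.      0.0005] jawyaw -168.55708494971347 toolx [-0.0002 -0.0001 -1.    ]
[0.5829 0.1704 0.1985] [-0.3028 -0.1211 -1.2697] [0.027  0.1268 0.007 ]
```

View pics/w12.png

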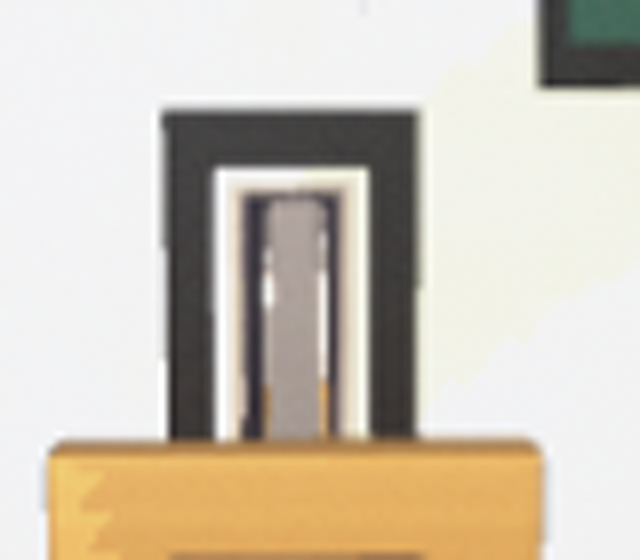

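Call:
{"method": "jog_arm", "body": {
  "motion": [
    {"dx": 0.003,"dy": 0,"dz": -0.0004,"twist": 0},
    {"dx": 0.006,"dy": 0,"dz": -0.0004,"twist": 0},
    {"dx": 0.009,"dy": 0,"dz": -0.0004,"twist": 0},
    {"dx": 0.012,"dy": 0,"dz": -0.0004,"twist": 0},
    {"dx": 0.015,"dy": 0,"dz": -0.0004,"twist": 0},
    {"dx": 0.018,"dy": 0,"dz": -0.0004,"twist": 0},
    {"dx": 0.021,"dy": 0,"dz": -0.0004,"twist": 0},
    {"dx": 0.024,"dy": 0,"dz": -0.0004,"twist": 0},
    {"dx": 0.024,"dy": 0,"dz": -0.0004,"twist": 0},
    {"dx": 0.024,"dy": 0,"dz": -0.0004,"twist": 0}
  ]
}}

```text
t: 13.68
eef_pos: [0.5833, 0.1704, 0.1744]
ee_rot: [0.481, 1.57, -2.461]
force: [0.4, 0.3, -1.5]
width: 0.0222
```

```bash
python3 - <<'E'
from h import *
import cv2
go([.5829,.1704,.1436]); s=arm.get_state(); print(s['eef_pos'],s['force'],s['moment'])
f=arm.grab_frame('wrist'); cv2.imwrite("pics/w13.png",cv2.resize(f[165:235,240:320,::-1],None,fx=8,fy=8,interpolation=cv2.INTER_CUBIC))
E
```

```text
shift [ 0.0308 -0.0001  0.0004] jawyaw -168.55646979199685 toolx [-0.0003 -0.0002 -1.    ]
[0.5833 0.1704 0.1744] [ 0.4274  0.3327 -1.4877] [0.0617 0.0949 0.0187]
```

View pics/w13.png

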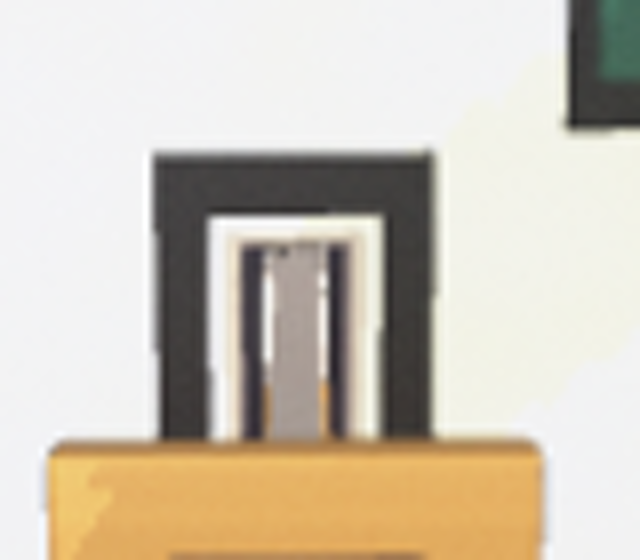

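Call:
{"method": "jog_arm", "body": {
  "motion": [
    {"dx": 0.003,"dy": 0,"dz": 0,"twist": 0},
    {"dx": 0.006,"dy": 0,"dz": 0,"twist": 0},
    {"dx": 0.009,"dy": 0,"dz": 0,"twist": 0},
    {"dx": 0.012,"dy": 0,"dz": 0,"twist": 0},
    {"dx": 0.015,"dy": 0,"dz": 0,"twist": 0},
    {"dx": 0.018,"dy": 0,"dz": 0,"twist": 0},
    {"dx": 0.021,"dy": 0,"dz": 0,"twist": 0},
    {"dx": 0.024,"dy": 0,"dz": 0,"twist": 0},
    {"dx": 0.027,"dy": 0,"dz": 0,"twist": 0},
    {"dx": 0.029,"dy": 0,"dz": 0,"twist": 0},
    {"dx": 0.0305,"dy": 0,"dz": 0,"twist": 0},
    {"dx": 0.0305,"dy": 0,"dz": 0,"twist": 0},
    {"dx": 0.0305,"dy": 0,"dz": 0,"twist": 0},
    {"dx": 0.0305,"dy": 0,"dz": 0,"twist": 0},
    {"dx": 0.0305,"dy": 0,"dz": 0,"twist": 0},
    {"dx": 0.0305,"dy": 0,"dz": 0,"twist": 0}
  ]
}}

```text
t: 15.07
eef_pos: [0.5835, 0.1705, 0.1442]
ee_rot: [-2.757, 1.57, 0.585]
force: [0.2, -0.5, -1.5]
width: 0.022
```

```bash
python3 - <<'E'
from h import *
import cv2
go([.5833,.1704,.1436]); s=arm.get_state(); print(s['eef_pos'],s['force'],s['moment'],s['width'])
f=arm.grab_frame('wrist'); cv2.imwrite("pics/w14.png",cv2.resize(f[145:245,220:340,::-1],None,fx=6,fy=6,interpolation=cv2.INTER_CUBIC))
f=arm.grab_frame('side'); cv2.imwrite("pics/s14.png",cv2.resize(f[190:330,190:350,::-1],None,fx=4.2,fy=4.2,interpolation=cv2.INTER_CUBIC))
p,R=tool(); h=p-R[:,0]*.0064
for lab,q in [('flange under',h+R[:,0]*.032),('top',h-R[:,0]*.027)]:
    u=proj('side',q); print(lab,(u[0]-190)*4.2,(u[1]-190)*4.2)
E
```

```text
shift [0.0006 0.0001 0.0002] jawyaw -168.55861272116027 toolx [ 0.0003  0.0002 -1.    ]
[0.5835 0.1705 0.1442] [ 0.2029 -0.5058 -1.5028] [-0.0174  0.0902  0.0517] 0.022005972226129943
flange under 258.7737487290686 286.9324638726684
top 255.71782838453424 199.72089083451294
```

View pics/w14.png

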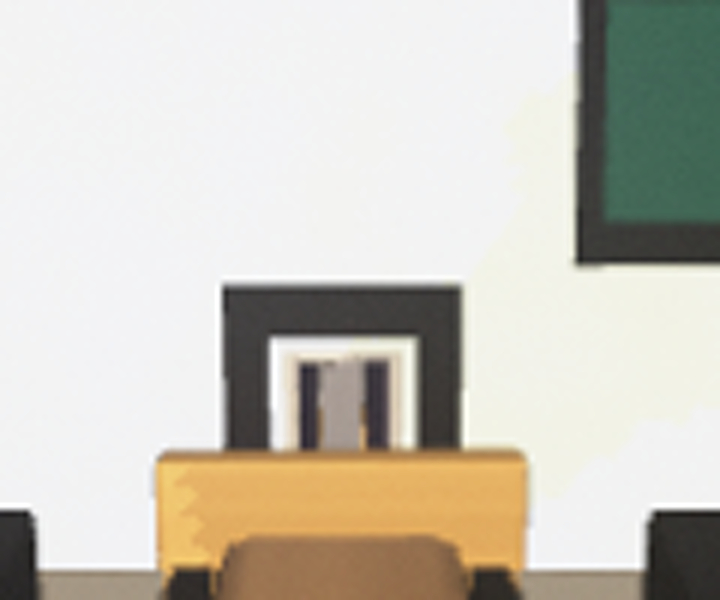

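View pics/s14.png

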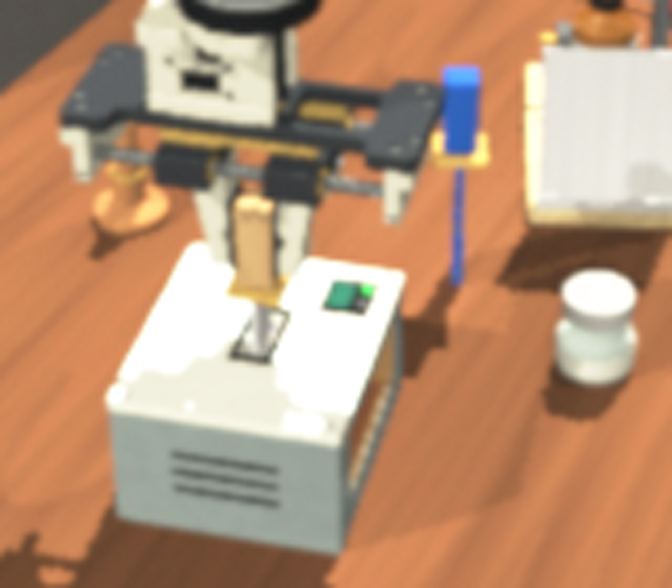

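Call:
{"method": "jog_arm", "body": {
  "motion": [
    {"dx": 0.0005,"dy": 0,"dz": 0,"twist": 0},
    {"dx": 0.0005,"dy": 0,"dz": 0,"twist": 0},
    {"dx": 0.0005,"dy": 0,"dz": 0,"twist": 0},
    {"dx": 0.0005,"dy": 0,"dz": 0,"twist": 0},
    {"dx": 0.0005,"dy": 0,"dz": 0,"twist": 0},
    {"dx": 0.0005,"dy": 0,"dz": 0,"twist": 0}
  ]
}}

```text
t: 15.67
eef_pos: [0.5834, 0.1705, 0.1436]
ee_rot: [-0.037, 1.571, -2.979]
force: [-0.1, 0.4, -1.1]
width: 0.0222
```

```bash
python3 - <<'E'
from h import *
s=arm.get_state(); print(s['t'],s['eef_pos'],s['force'],s['width'], tool()[1][:,0]); print(arm.job_done())
E
```

```text
15.6667 [0.5834 0.1705 0.1436] [-0.0829  0.3899 -1.1434] 0.022203793001091064 [-0. -0. -1.]
the job is handed in; nothing more can be done
None
```

The tag is hanging in the curing box at lamp height, the carrier is still gripped upright, and I handed the job in at 15.7 s of the 66 s allowed.

- **Nozzle:** I pressed the cap with closed fingers until it stopped moving. The fingertips were at about 0.119 m and the force rose to 16.6 N. I then let it rise. A wrist picture afterwards showed the cap within about 2 pixels of where it should be when up, so its spring-back is confirmed only that closely.
- **Carrier:** I gripped the wooden-handled carrier, not the blue or turquoise one. I lifted it straight up 160 mm, turned it to match the slot and lowered the blade in small steps. At every check on the way down the wrist force was about the carrier's weight, 1 to 1.5 N, so there was no sign of touching the lid.
- **Final pose:** The tool is vertical and the finger opening is 22 mm, the width of the handle. The tag centre works out at about 0.043 m, with the blade end about 15 mm above the chamber floor. That height is calculated from where I gripped the handle, because the tag was out of sight inside the box.
- **Fit in the slot:** The last wrist picture showed the blade about 0.5 mm off centre across the slot. Along its length I could only estimate, at about 0.2 mm off centre, because the near end was hidden.
- **Other things on the bench:** The arm did not touch anything else. The last side picture, cropped around the box, showed the jar, ring cone and blue carrier in their places. I did not look at the hammer or burnisher again at the end.

No check failed. The camera-predicted positions were off by up to about 2 mm, as the calibration allows, and I corrected for that in the wrist view.

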